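# Fill the nut mill and hold its key at half travel

## Robot

A 6-joint arm with a two-finger parallel gripper is mounted at the origin on a cart in front of the work surface, level with it; the furniture and walls round the work are solid. World frame = base frame: x ahead of the robot, y to its left, z up, the work surface at z = 0. Lengths are in m, angles in degrees, forces in N, time in s.
With the tool pointing down it reaches from about 0.375 to 0.9 m from the base axis. Payload 3.1 kg.
Tool frame: the origin (TCP) lies on the front face of the gripper's body, between the roots of the fingers; the fingertips stand 70 mm ahead of it and the grasp point (between the pads) lies 51 mm ahead of it (bot.tip_extent is the distance from the TCP to the fingertips, in m); z points along the fingers, x is the direction in which the jaws open and shut, and the axes are right-handed (so a half turn about z gives the same grasp; the last joint's range is limited). The gripper opens to 87 mm and grips with 3 to 60 N. Pads are 19 mm wide; open, the fingers measure 117 mm over their backs; the gripper's body (75 mm by 190 mm) begins 51 mm behind the grasp point.
Start: joints at [56.179, 30.224, 82.088, -0, 67.689, -10.227], TCP at [0.25, 0.573, 0.292] pointing down, gripper open.
Joint ranges: [-176.69, 176.69], [-43.24, 126.21], [12.49, 139.97], [-82, 262], [0, 151.66], [-163.58, 163.58]. Speed limits (degrees/s): [159.86, 159.86, 180, 180, 180, 180].

## Interface

Orientations are given as a 3x3 rotation matrix whose columns are the frame's x, y, z axes.
In Python, from rig import bot, viewer, ticket gives the robot as it stands. The module is installed in compiled form; this text tells all that it offers.
- The arm moves only by the tool arm_command, never from a script. Its argument "targets" is a list of rows, each an object with "rot": the turn, a rotation vector about the tool's x, y, z in degrees, a list of three; "offset": the shift along the tool's x, y, z in cm, a list of three; "gripper": the closure, from 0 (fully open) to 1 (shut). A call has 1 to 8 rows; each row is the pose to reach, as a shift and turn from the pose commanded when the call began, along the tool's axes at that moment; what a row does not reach only later rows make up. A row lasts 1/10 s, in which the tool goes at most 50 mm and 8.59 degrees, less where a joint would pass 70% of its speed; a pose out of reach is approached as far as the arm can. A call with a gripper value outside its range is refused whole. The fingers move at their own pace and stop on an object; the grip force is fixed at half the most. Time passes only in rows, so rows that repeat a pose let the fingers close. It gives the time, the measured TCP pose, the force and the opening at its end, in the units of the state.
- bot.read_state(): the state, without advancing time (a new reading comes with each control period).
- viewer.capture(name): name is "scene" or "side" or "wrist"; returns a dict with "frame" (480x640x3 uint8, red, green, blue), "fx", "fy", "cx", "cy" (pixels), "D" ([k1, k2, p1, p2, k3] as OpenCV has them; the pictures are not rectified), "view" (4x4, takes a point from world to camera coordinates). Camera axes: x right, y down, z forward; pixel columns grow to the right and rows downward; lengths in m; the calibration is good to about 2 mm. A picture is of the moment at which its call begins. There is no depth.
- ticket.hand_in(): hands the job in, once; it reports no verdict.
The state is a dict: "time_s": time; "joint_positions": joint angles; "qvel": joint speeds; "tau": joint torques, N m; "position": TCP position; "tcp_rot": TCP orientation; "force": force on the tool from outside, world axes, zero at the start; "moment": the same for the moment, N m; "opening": opening from 0.0 (shut) to 1.0 (fully open).
Only numpy, scipy, OpenCV 4.12 (cv2) and the standard library are available. Lean on these libraries where they do the work, as an engineer would, in place of code of your own. Each camera call takes 0.05 s, during which the arm holds its last target. There are 200 camera calls.

## Task

Tip all four walnut halves off the small tray into the open hopper of the nut mill, then set the empty tray flat on the worktop, clear of the mill, and let go of it. After that press the mill's sprung key half way down, so that its top is level with the top of the small gauge pin behind it (slow speed), and keep it there: the program finishes while still holding the key at half travel. Leave the salt shaker, the tumbler and the tin where they are.

Things in the scene. Friction and masses are not known exactly. Their poses are not given: they have to be found in the camera images.
- mill: nut mill, fixed: low white housing 110 mm (x) by 220 mm (y) by 45 mm high, upright, turned about the vertical. Origin at the middle of its underside; own z up. A round steel hopper stands on its +y half (axis at x 0, y +48 mm), the grey key on its -y half (x 0, y -70 mm). A steel gauge pin of 8 mm diameter stands at x +36, y -70 mm, its top at z 70 mm.
- hopper_mouth (a point): centre of the hopper's open mouth, at rim height (107 mm above the worktop). The hopper is a hollow steel funnel: outer diameter 120 mm at the rim, 80 mm at the foot, wall 3 mm, inner floor 49 mm above the worktop.
- key_top (a point): centre of the top face of the key (moves with it); the face is level, 46 by 42 mm. Released it is 85 mm above the worktop, at half travel 70 mm (level with the gauge pin), at the bottom 55 mm.
- key (a joint): how far the key is pressed straight down, in m: 0 released, 0.015 half way, 0.030 bottom stop. A spring pushes it back: about 2 N to start it, 5.5 N at half way, 9.5 N at the bottom; it rises when let go.
- tray: small loose steel tray, about 0.16 kg, floor 140 mm (x) by 72 mm (y), 4 mm thick, with walls 22 mm high (4 mm thick) on the two sides and the back (+x); the -x end is open for pouring. At the back stands an upright wooden grip, a flat bar 36 mm along x, 12 mm thick along y, centred at x +52 mm, y 0, its top 78 mm above the underside: pinch it across y, above the walls. Origin at the middle of the underside; z up when level.
- nut0: one of four alike loose walnut halves, about 33 by 24 mm and 13 mm high, 12 g, flat side down on the tray at the start. Origin at the centre of the flat side. They are smooth and slide on the tray when it is tipped by more than about 20 to 26 degrees; 45 degrees empties it.
- nut1: one of four alike loose walnut halves, about 33 by 24 mm and 13 mm high, 12 g, flat side down on the tray at the start. Origin at the centre of the flat side. They are smooth and slide on the tray when it is tipped by more than about 20 to 26 degrees; 45 degrees empties it.
- nut2: one of four alike loose walnut halves, about 33 by 24 mm and 13 mm high, 12 g, flat side down on the tray at the start. Origin at the centre of the flat side. They are smooth and slide on the tray when it is tipped by more than about 20 to 26 degrees; 45 degrees empties it.
- nut3: one of four alike loose walnut halves, about 33 by 24 mm and 13 mm high, 12 g, flat side down on the tray at the start. Origin at the centre of the flat side. They are smooth and slide on the tray when it is tipped by more than about 20 to 26 degrees; 45 degrees empties it.
- salt_shaker: bystander: glass salt shaker, 44 mm diameter, 90 mm high, at the back, just in front of and below the microwave that hangs over the rear of the range; origin at the middle of its underside
- steel_tumbler: bystander: plain steel tumbler, 68 mm diameter, 104 mm high, beside the tall wall that closes the right side of the range; origin at the middle of its underside
- tin_soup: bystander: food tin, 75 mm diameter, 110 mm high; origin at the middle of its underside

How it is judged (in metres and radians):
On the way, in this order (a step that is already met when the one before it is completed fails the run):
1. the tray, lifted off the worktop, is tipped at the hopper (height (world z) of tray above 0.05 m and angle between tray's own z axis and vertical above 0.25 rad and horizontal distance between tray and hopper_mouth below 0.25 m), for 0.05 s.
2. all four walnut halves lie in the hopper (horizontal distance between each of nut0, nut1, nut2, nut3 and hopper_mouth below 0.052 m and z of nut0 in the frame of mill between 0.044 and 0.098 m and z of nut1 in the frame of mill between 0.044 and 0.098 m and z of nut2 in the frame of mill between 0.044 and 0.098 m and z of nut3 in the frame of mill between 0.044 and 0.098 m), for 0.2 s.
3. the tray stands flat on the worktop, let go, clear of the mill (height (world z) of tray below 0.006 m and angle between tray's own z axis and vertical below 0.08 rad and linear speed of tray below 0.03 m/s and contact force between tray and the fingers below 0.1 N and contact force between tray and the arm below 0.1 N and contact force between tray and mill below 0.1 N), for 0.2 s.
4. the key is held about half way down for a second (value of joint key between 0.01 and 0.02 m and contact force between any of the fingers, the arm and mill above 1.5 N), for 1 s.
At the end, for the whole second after the job is handed in: All four walnut halves are in the hopper (within 52 mm of its axis, below its rim), the tray stands flat on the worktop (tilt under 0.08 rad) at rest, released and not touching the mill, and the robot presses the key (more than 1.5 N) at 10 to 20 mm of its 30 mm travel (all of step 2 and all of step 3 and all of step 4); the arm keeps its last pose, push and grip.
It fails at once if the salt shaker is shifted by more than 30 mm or tipped (distance of salt_shaker from where it was at the start of the episode above 0.03 m or angle between salt_shaker's own z axis and vertical above 0.4 rad).
It fails at once if the steel tumbler is shifted by more than 30 mm or tipped (distance of steel_tumbler from where it was at the start of the episode above 0.03 m or angle between steel_tumbler's own z axis and vertical above 0.4 rad).
It fails at once if the tin soup is shifted by more than 30 mm or tipped (distance of tin_soup from where it was at the start of the episode above 0.03 m or angle between tin_soup's own z axis and vertical above 0.4 rad).
It also fails if it takes over 72 s, if anything falls off the work surface, if the arm or the gripper's body presses on something with over 40 N, if the wrist force passes 120 N, or if a joint passes its speed limit or range.

## Working session

There is one attempt and no reset: what is moved stays moved. The work goes in short steps, Python scripts to look and compute and a tool call to move; the robot and the scene stay as the last step left them, time stands still between calls to the robot, and variables do not carry over. Pictures are saved under pics/ and viewed, about 8 in all and at most 12, crops included, and the job is handed in when it is done.

Besides the shell and the picture viewer there is one more tool, called after ">>>" by a JSON object that holds its "api" and its "payload". arm_command: Moves the arm, as the interface text tells. Its arguments: {"type":"object","properties":{"targets":{"type":"array"}},"required":["targets"]}

```bash
mkdir -p pics
cat > h.py <<'E'
import numpy as np, cv2, pickle
from rig import bot, viewer, ticket
def snap(name, fn):
    c=viewer.capture(name); cv2.imwrite(f'pics/{fn}.png', cv2.cvtColor(np.array(c['frame']),cv2.COLOR_RGB2BGR)); pickle.dump(c,open(f'pics/{fn}.pkl','wb')); return c
def load(fn): return pickle.load(open(f'pics/{fn}.pkl','rb'))
def K(c): return np.array([[c['fx'],0,c['cx']],[0,c['fy'],c['cy']],[0,0,1.]])
def ray(c,uv):
    p=cv2.undistortPoints(np.array(uv,float).reshape(-1,1,2),K(c),np.array(c['D'],float)).reshape(-1,2)
    V=np.array(c['view']);R=V[:3,:3];o=-R.T@V[:3,3]
    return o,np.c_[p,np.ones(len(p))]@R
def onz(c,uv,z):
    o,d=ray(c,uv); return o+d*((z-o[2])/d[:,2:3])
def proj(c,P):
    V=np.array(c['view']); r,_=cv2.Rodrigues(V[:3,:3])
    return cv2.projectPoints(np.array(P,float).reshape(-1,3),r,V[:3,3],K(c),np.array(c['D'],float))[0].reshape(-1,2)
E
python3 - <<'E'
from h import *
for n in ['scene','side','wrist']:
    c=snap(n,n+'0'); V=np.array(c['view']); print(n,c['fx'],(-V[:3,:3].T@V[:3,3]).round(3),V[2,:3].round(2))
s=bot.read_state(); print(s['time_s'],s['position'],np.array(s['tcp_rot']).round(3).tolist(),s['opening'],bot.tip_extent)
E
```

```text
scene 541.5835257519394 [-0.183 -0.694  0.766] [ 0.59  0.59 -0.55]
side 480.4933503751617 [0.417 0.966 0.766] [ 0.11 -0.8  -0.59]
wrist 402.0533883905661 [0.189 0.599 0.383] [ 0.23 -0.1  -0.97]
0.15 [0.24987822 0.57237999 0.29149602] [[0.4, 0.916, -0.001], [0.916, -0.4, -0.001], [-0.002, -0.0, -1.0]] 1.0015736107234698 0.0697
```

View pics/scene0.png

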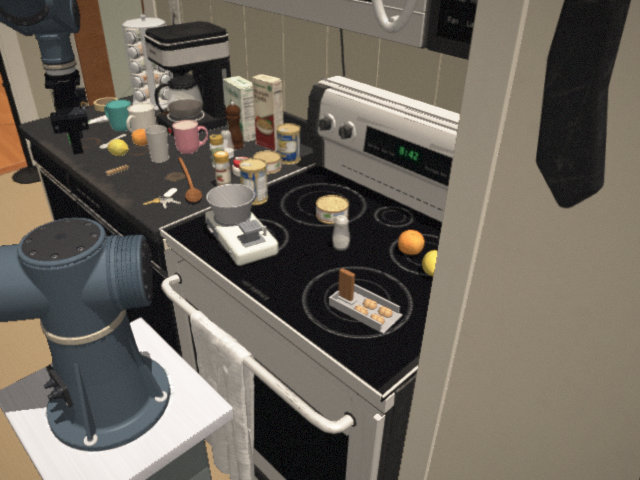

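View pics/side0.png

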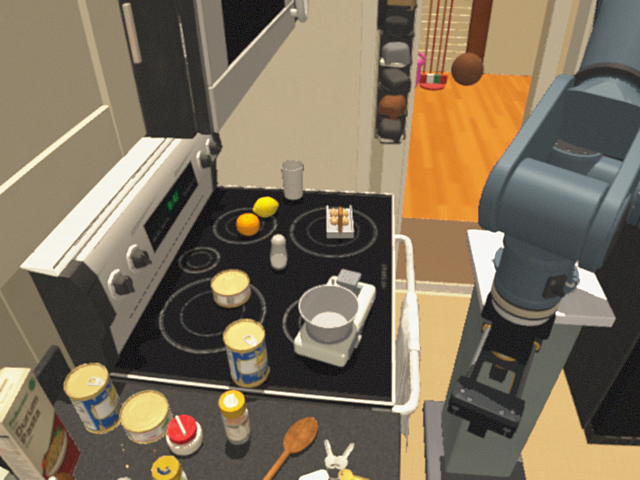

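The scene view shows the mill at about (240,230), the hopper rim at (230,192), the key at (250,233), and the tray at (366,308) with its grip at (347,285). In the side view the hopper is at (328,310), the key at (349,277), the tray at (340,222) and the tumbler at (292,180). I'll zoom in to measure.

Run:
```python
from h import *
a=cv2.imread('pics/scene0.png');b=cv2.imread('pics/side0.png')
def cr(im,x,y,w,h,s): return cv2.resize(im[y:y+h,x:x+w],None,fx=s,fy=s,interpolation=cv2.INTER_CUBIC)
# each 400x300 => 100x75 at x4
out=np.vstack([np.hstack([cr(a,195,180,100,88,4)[:300*4//4+0] if 0 else cr(a,190,180,100,84,4)[:336],cr(a,318,258,100,84,4)]),
 np.hstack([cr(b,290,264,100,66*1,4),cr(b,295,194,100,66,4)])])
print(out.shape); cv2.imwrite('pics/z0.png',out)
```

```text
(600, 800, 3)
```

View pics/z0.png

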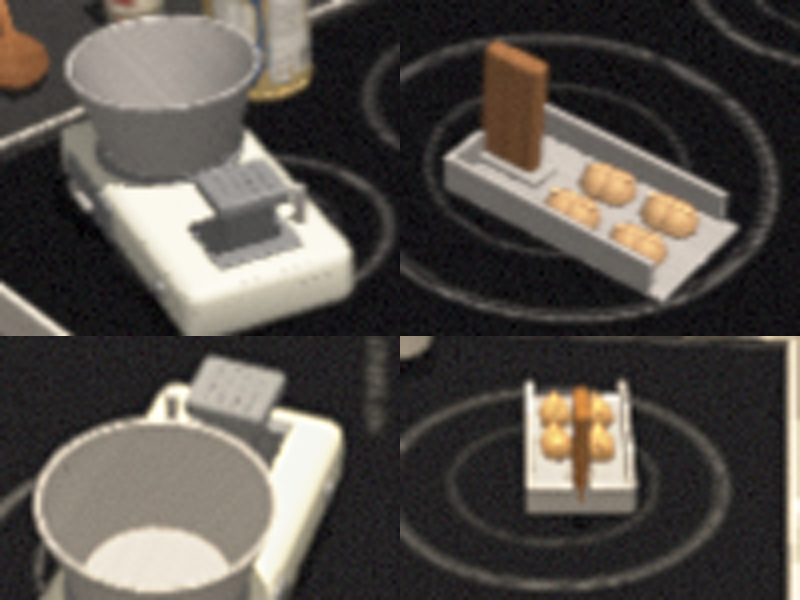

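The zoomed crops give hopper rim centres at panel (163,60) in scene and (154,507) in side. They also show the key-top corners, the tray bottom corners and the grip top.

Run:
```python
from h import *
A=load('scene0');B=load('side0')
def f(u,v,x,y,pv=0,pu=0): return [(u-pu+.5)/4-.5+x,(v-pv+.5)/4-.5+y]
m=lambda L:[f(u,v,190,180) for u,v in L]; t=lambda L:[f(u,v,318,258,0,400) for u,v in L]
ms=lambda L:[f(u,v,290,264,336) for u,v in L]; ts=lambda L:[f(u,v,295,194,336,400) for u,v in L]
p=lambda n,c,L,z: print(n,z,onz(c,L,z)[:,:2].round(4).tolist())
rs=[(65,68),(262,66),(163,16),(163,108)]; p('rim scene',A,m(rs),.107)
p('rim side',B,ms([(36,505),(273,508),(154,420),(154,594)]),.107)
p('key scene',A,m([(193,178),(243,160),(288,183),(232,212)]),.085)
p('key side',B,ms([(208,356),(287,374),(268,424),(188,404)]),.085)
p('pin',A,m([(298,190)]),.07);p('pin',B,ms([(171,398)]),.07)
p('tray bottom scene',A,t([(447,190),(660,300)]),.0);p('floor far',A,t([(737,228)]),.004)
p('walltops scene',A,t([(445,158),(655,264),(728,192)]),.026)
p('tray back bottom side',B,ts([(526,515),(636,513)]),0)
p('walltop back side',B,ts([(526,490),(636,488)]),.026)
p('walltop front side',B,ts([(530,380),(625,380)]),.026)
p('grip top scene corners',A,t([(487,43),(499,40),(549,62),(537,73)]),.078)
p('grip side top',B,ts([(576,390),(588,390),(575,415),(590,415)]),.078)
print(onz(B,[[292,163],[292,198]],0)[:,:2], 'tumbler top',onz(B,[[292,163]],.104), 'salt',onz(A,[[341,247]],0), onz(B,[[279,268]],0),'tin',onz(B,[[247,335]],.11),onz(A,[[255,168]],.11))
s=bot.read_state();print(s['position'])
```

```text
rim scene 0.107 [[0.4394, 0.323], [0.5294, 0.2419], [0.5242, 0.3363], [0.4542, 0.2425]]
rim side 0.107 [[0.5452, 0.3001], [0.4302, 0.2896], [0.4945, 0.232], [0.4818, 0.3522]]
key scene 0.085 [[0.4397, 0.1966], [0.4735, 0.1922], [0.4768, 0.1543], [0.4338, 0.1523]]
key side 0.085 [[0.473, 0.1518], [0.4289, 0.1624], [0.4369, 0.2042], [0.4803, 0.1928]]
pin 0.07 [[0.4907, 0.1629]]
pin 0.07 [[0.4914, 0.1718]]
tray bottom scene 0.0 [[0.4619, -0.0858], [0.4798, -0.2195]]
floor far 0.004 [[0.5472, -0.2151]]
walltops scene 0.026 [[0.4576, -0.0877], [0.4753, -0.2173], [0.5448, -0.2083]]
tray back bottom side 0 [[0.5319, -0.072], [0.4584, -0.082]]
walltop back side 0.026 [[0.5311, -0.0646], [0.4588, -0.0745]]
walltop front side 0.026 [[0.5429, -0.2004], [0.475, -0.2074]]
grip top scene corners 0.078 [[0.4954, -0.0796], [0.5019, -0.0822], [0.507, -0.1132], [0.4956, -0.1152]]
grip side top 0.078 [[0.5024, -0.1092], [0.4945, -0.11], [0.5004, -0.079], [0.4907, -0.0801]]
[[ 0.69615258 -0.49603283]
 [ 0.65794237 -0.26810856]] tumbler top [[ 0.65830252 -0.29754688  0.104     ]] salt [[0.63889821 0.04807786 0.        ]] [[6.35251709e-01 6.45411998e-02 1.11022302e-16]] tin [[0.62682579 0.38889707 0.11      ]] [[0.62294323 0.35824022 0.11      ]]
[0.24987822 0.57237999 0.29149602]
```

Hopper axis is about (0.488, 0.289) and key about (0.4554, 0.176). Their distance is 0.118 m, which is right. The pin agrees. The grip is about (0.4985, -0.0965) and the tray +x axis points at 97.7°. Both match the tray corners. Next I'll work out the approach move.

```bash
cat >> h.py <<'E'
from scipy.spatial.transform import Rotation as Ro
def tool(yaw,tilt=0):
    """tool x at yaw deg, z down, then turned about tool x by tilt deg"""
    a=np.radians(yaw); R=np.array([[np.cos(a),np.sin(a),0],[np.sin(a),-np.cos(a),0],[0,0,-1.]])
    return R@Ro.from_euler('x',tilt,degrees=True).as_matrix()
def rel(p,R,p0=None,R0=None):
    s=bot.read_state(); p0=np.array(s['position']) if p0 is None else p0; R0=np.array(s['tcp_rot']) if R0 is None else R0
    print('offset cm',(R0.T@(np.array(p)-p0)*100).round(2).tolist(),'rot',np.degrees(Ro.from_matrix(R0.T@R).as_rotvec()).round(2).tolist())
E
python3 - <<'E'
from h import *
rel([.4985,-.0965,.24],tool(7.7))
E
```

```text
offset cm [-51.34, 49.56, 5.22] rot [0.03, 0.09, 58.71]
```

>>> {"api": "arm_command", "payload": {"targets": [{"offset": [-51.34, 49.56, 0], "rot": [0, 0, 58.7], "gripper": 0}, {"offset": [-51.34, 49.56, 0], "rot": [0, 0, 58.7], "gripper": 0}, {"offset": [-51.34, 49.56, 0], "rot": [0, 0, 58.7], "gripper": 0}, {"offset": [-51.34, 49.56, 0], "rot": [0, 0, 58.7], "gripper": 0}, {"offset": [-51.34, 49.56, 0], "rot": [0, 0, 58.7], "gripper": 0}, {"offset": [-51.34, 49.56, 0], "rot": [0, 0, 58.7], "gripper": 0}, {"offset": [-51.34, 49.56, 0], "rot": [0, 0, 58.7], "gripper": 0}, {"offset": [-51.34, 49.56, 0], "rot": [0, 0, 58.7], "gripper": 0}]}}

```text
time_s: 0.95
position: [0.3898, 0.196, 0.2923]
tcp_rot: [[0.991, 0.132, 0.0], [0.132, -0.991, 0.0], [0.0, -0.0, -1.0]]
force: [0.8, 0.0, 0.2]
opening: 0.998
```

Run:
```python
from h import *
rel([.4985,-.0965,.24],tool(7.7))
```

```text
offset cm [6.9, 30.43, 5.23] rot [-0.0, -0.02, -0.09]
```

>>> {"api": "arm_command", "payload": {"targets": [{"offset": [6.9, 30.4, 4], "rot": [0, 0, 0], "gripper": 0}, {"offset": [6.9, 30.4, 4], "rot": [0, 0, 0], "gripper": 0}, {"offset": [6.9, 30.4, 4], "rot": [0, 0, 0], "gripper": 0}, {"offset": [6.9, 30.4, 4], "rot": [0, 0, 0], "gripper": 0}, {"offset": [6.9, 30.4, 4], "rot": [0, 0, 0], "gripper": 0}, {"offset": [6.9, 30.4, 4], "rot": [0, 0, 0], "gripper": 0}, {"offset": [6.9, 30.4, 4], "rot": [0, 0, 0], "gripper": 0}, {"offset": [6.9, 30.4, 4], "rot": [0, 0, 0], "gripper": 0}]}}

```text
time_s: 1.75
position: [0.4993, -0.0962, 0.2517]
tcp_rot: [[0.991, 0.13, -0.0], [0.13, -0.991, 0.0], [-0.0, -0.0, -1.0]]
force: [0.1, 0.1, 0.2]
opening: 1.003
```

Run:
```python
from h import *
c=snap('wrist','wrist1')
rel([.4985,-.0965,.105],tool(7.7)); print(bot.read_state()['joint_positions'])
# draw predicted grip top & tray outline
im=cv2.imread('pics/wrist1.png')
a=np.radians(97.7);X=np.array([np.cos(a),np.sin(a),0]);Y=np.array([-np.sin(a),np.cos(a),0]);g=np.array([.4985,-.0965,0]);ctr=g-.052*X
q=lambda o,hx,hy,z:[o+sx*hx*X+sy*hy*Y+[0,0,z] for sx,sy in((1,1),(1,-1),(-1,-1),(-1,1))]
for P in (q(g,.018,.006,.078),q(ctr,.07,.036,.0)):
    cv2.polylines(im,[proj(c,P).round().astype(int)],True,(0,255,0),1)
cv2.imwrite('pics/w1.png',im)
```

```text
offset cm [0.03, 0.25, 14.68] rot [-0.08, 0.09, -0.11]
[-2.33776283e+01  2.45268571e+01  1.01255415e+02  3.47563357e-02
  5.43349872e+01 -3.09913179e+01]
```

View pics/w1.png

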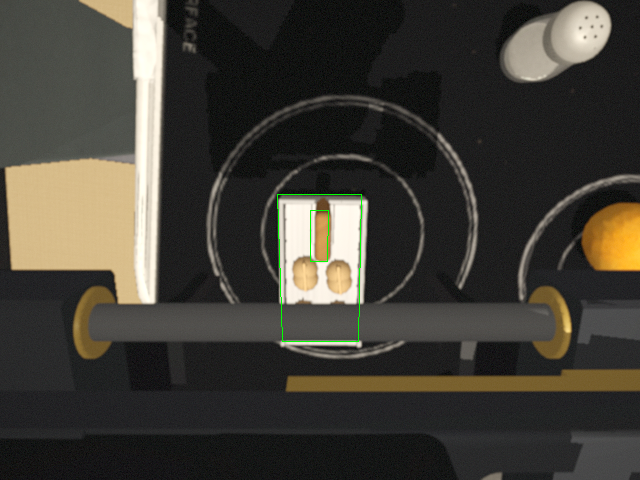

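The wrist view shows the predicted outlines (grip box 311–329, 210–261) lying on the real grip to within about 2 px, slightly to the left of it. I'll descend with a 1 mm correction and grip.

>>> {"api": "arm_command", "payload": {"targets": [{"offset": [0.1, 0.1, 5], "rot": [0, 0, 0], "gripper": 0}, {"offset": [0.1, 0.1, 9], "rot": [0, 0, 0], "gripper": 0}, {"offset": [0.1, 0.1, 12], "rot": [0, 0, 0], "gripper": 0}, {"offset": [0.1, 0.1, 13.8], "rot": [0, 0, 0], "gripper": 0}, {"offset": [0.1, 0.1, 14.7], "rot": [0, 0, 0], "gripper": 0}, {"offset": [0.1, 0.1, 14.7], "rot": [0, 0, 0], "gripper": 0.4}, {"offset": [0.1, 0.1, 14.7], "rot": [0, 0, 0], "gripper": 0.7}, {"offset": [0.1, 0.1, 14.7], "rot": [0, 0, 0], "gripper": 1}]}}

```text
time_s: 2.6
position: [0.5004, -0.0948, 0.1065]
tcp_rot: [[0.991, 0.135, 0.002], [0.135, -0.991, -0.001], [0.002, 0.001, -1.0]]
force: [-0.9, -0.1, 0.3]
opening: 0.81
```

>>> {"api": "arm_command", "payload": {"targets": [{"offset": [0, 0, 0], "rot": [0, 0, 0], "gripper": 1}, {"offset": [0, 0, 0], "rot": [0, 0, 0], "gripper": 1}, {"offset": [0, 0, 0], "rot": [0, 0, 0], "gripper": 1}, {"offset": [0, 0, 0], "rot": [0, 0, 0], "gripper": 1}, {"offset": [0, 0, 0], "rot": [0, 0, 0], "gripper": 1}]}}

```text
time_s: 3.1
position: [0.4998, -0.0951, 0.1053]
tcp_rot: [[0.991, 0.134, 0.0], [0.134, -0.991, 0.0], [0.0, -0.0, -1.0]]
force: [-0.1, -0.5, 0.2]
opening: 0.353
```

>>> {"api": "arm_command", "payload": {"targets": [{"offset": [0, 0, 0], "rot": [0, 0, 0], "gripper": 1}, {"offset": [0, 0, 0], "rot": [0, 0, 0], "gripper": 1}, {"offset": [0, 0, 0], "rot": [0, 0, 0], "gripper": 1}, {"offset": [0, 0, 0], "rot": [0, 0, 0], "gripper": 1}, {"offset": [0, 0, 0], "rot": [0, 0, 0], "gripper": 1}, {"offset": [0, 0, 0], "rot": [0, 0, 0], "gripper": 1}]}}

```text
time_s: 3.7
position: [0.4998, -0.0951, 0.1052]
tcp_rot: [[0.991, 0.134, -0.0], [0.134, -0.991, -0.0], [-0.0, -0.0, -1.0]]
force: [-0.7, -0.2, -1.3]
opening: 0.133
```

>>> {"api": "arm_command", "payload": {"targets": [{"offset": [0, 0, -0.5], "rot": [0, 0, 0], "gripper": 1}, {"offset": [0, 0, -1.5], "rot": [-2, 0, 0], "gripper": 1}, {"offset": [0, 0, -3], "rot": [-4, 0, 0], "gripper": 1}, {"offset": [0, 0, -5], "rot": [-6, 0, 0], "gripper": 1}, {"offset": [0, 0, -7], "rot": [-6, 0, 0], "gripper": 1}, {"offset": [0, 0, -9], "rot": [-6, 0, 0], "gripper": 1}, {"offset": [0, 0, -11], "rot": [-6, 0, 0], "gripper": 1}, {"offset": [0, 0, -12], "rot": [-6, 0, 0], "gripper": 1}]}}

```text
time_s: 4.5
position: [0.5, -0.095, 0.2269]
tcp_rot: [[0.991, 0.133, 0.016], [0.134, -0.985, -0.104], [0.002, 0.105, -0.994]]
force: [0.1, -0.5, -2.9]
opening: 0.136
```

Run:
```python
from h import *
s=bot.read_state();print(s['position'],s['force'])
a=snap('scene','scene2');b=snap('side','side2')
A=cv2.imread('pics/scene2.png');B=cv2.imread('pics/side2.png')
cv2.imwrite('pics/z2.png',np.hstack([cv2.resize(A[150:350,240:440],(400,400)),cv2.resize(B[60:260,250:450],(400,400))]))
```

```text
[ 0.50003965 -0.09495704  0.22690087] [ 0.10239554 -0.53994594 -2.9035956 ]
```

View pics/z2.png

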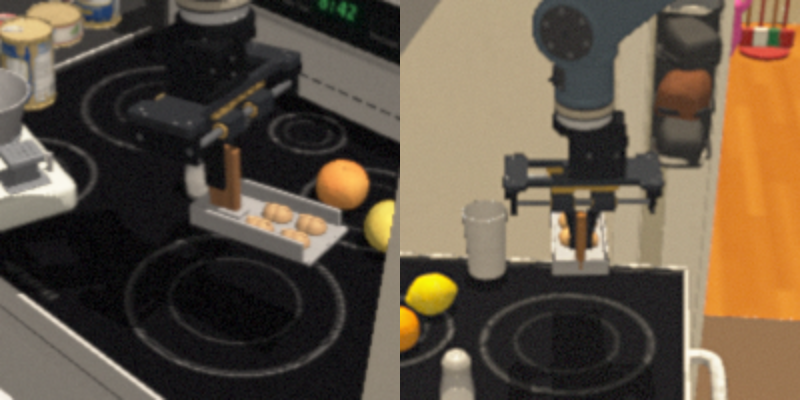

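All four nuts ride on the lifted tray and the grip is firm. I'll compute the transit and the pour sequence, turning about the lip.

```bash
cat >> h.py <<'E'
H=np.array([.488,.289]); u=np.array([np.cos(np.radians(97.7)),np.sin(np.radians(97.7)),0])
def tcp_pour(th,back=.025,lipz=.122):
    t=np.radians(th);up=np.array([0,0,1.]); X=np.cos(t)*u+np.sin(t)*up; Z=-np.sin(t)*u+np.cos(t)*up
    return np.r_[H,lipz]+back*u+.122*X+.101*Z
E
python3 - <<'E'
from h import *
s=bot.read_state(); R0=np.array(s['tcp_rot']);p0=np.array(s['position'])
e=tcp_pour(-6,lipz=.16); print(e)
rel([.5,-.095,.27],tool(7.7,-6)); rel(e,tool(7.7,-6),p0=np.array([.5,-.095,.27]))
print(R0.T@np.array([0,0,1]))
E
```

```text
[0.46697904 0.44447441 0.24769424]
offset cm [-0.02, 0.44, -4.32] rot [0.07, -0.15, -0.01]
offset cm [3.95, -53.84, -3.48] rot [0.07, -0.15, -0.01]
[ 0.00263682  0.10581368 -0.99438248]
```

>>> {"api": "arm_command", "payload": {"targets": [{"offset": [0, 0.1, -1], "rot": [0, 0, 0], "gripper": 1}, {"offset": [0, 0.3, -2.5], "rot": [0, 0, 0], "gripper": 1}, {"offset": [0, 0.2, -3.8], "rot": [0, 0, 0], "gripper": 1}, {"offset": [0.1, -0.6, -4.4], "rot": [0, 0, 0], "gripper": 1}, {"offset": [0.2, -2.1, -4.5], "rot": [0, 0, 0], "gripper": 1}, {"offset": [0.3, -4.1, -4.6], "rot": [0, 0, 0], "gripper": 1}, {"offset": [0.5, -6.4, -4.7], "rot": [0, 0, 0], "gripper": 1}, {"offset": [0.7, -8.9, -4.9], "rot": [0, 0, 0], "gripper": 1}]}}

```text
time_s: 5.4
position: [0.493, 0.0005, 0.2635]
tcp_rot: [[0.991, 0.133, 0.011], [0.134, -0.986, -0.103], [-0.003, 0.103, -0.995]]
force: [0.2, 0.6, -1.1]
opening: 0.136
```

>>> {"api": "arm_command", "payload": {"targets": [{"offset": [0.2, -2.5, -0.2], "rot": [0, 0, 0], "gripper": 1}, {"offset": [0.4, -5, -0.3], "rot": [0, 0, 0], "gripper": 1}, {"offset": [0.6, -7.5, -0.5], "rot": [0, 0, 0], "gripper": 1}, {"offset": [0.7, -10, -0.6], "rot": [0, 0, 0], "gripper": 1}, {"offset": [0.9, -12.5, -0.8], "rot": [0, 0, 0], "gripper": 1}, {"offset": [1.1, -15, -1.0], "rot": [0, 0, 0], "gripper": 1}, {"offset": [1.3, -17.5, -1.1], "rot": [0, 0, 0], "gripper": 1}, {"offset": [1.5, -20, -1.3], "rot": [0, 0, 0], "gripper": 1}]}}

```text
time_s: 6.2
position: [0.4805, 0.2011, 0.2554]
tcp_rot: [[0.991, 0.134, 0.011], [0.135, -0.985, -0.104], [-0.003, 0.104, -0.995]]
force: [-0.8, -0.3, -1.9]
opening: 0.137
```

>>> {"api": "arm_command", "payload": {"targets": [{"offset": [0.2, -2.5, -0.2], "rot": [0, 0, 0], "gripper": 1}, {"offset": [0.4, -5, -0.3], "rot": [0, 0, 0], "gripper": 1}, {"offset": [0.6, -7.5, -0.5], "rot": [0, 0, 0], "gripper": 1}, {"offset": [0.7, -10, -0.6], "rot": [0, 0, 0], "gripper": 1}, {"offset": [0.9, -12.5, -0.8], "rot": [0, 0, 0], "gripper": 1}, {"offset": [1.1, -15, -1.0], "rot": [0, 0, 0], "gripper": 1}, {"offset": [1.2, -17, -1.1], "rot": [0, 0, 0], "gripper": 1}, {"offset": [1.3, -18.5, -1.2], "rot": [0, 0, 0], "gripper": 1}]}}

```text
time_s: 7.0
position: [0.4684, 0.3863, 0.2478]
tcp_rot: [[0.991, 0.135, 0.012], [0.136, -0.985, -0.104], [-0.003, 0.105, -0.994]]
force: [0.4, -0.1, -2.2]
opening: 0.137
```

Run:
```python
from h import *
s=bot.read_state();print(s['position'],s['force'],np.round(s['joint_positions'],1))
R0=np.array(s['tcp_rot']);p0=np.array(s['position'])
for th,z in((-6,.16),(0,.14),(10,.125),(18,.122),(22,.122),(26,.122),(30,.122),(35,.122),(40,.122),(45,.122),(48,.122)): print(th,end=' ');rel(tcp_pour(th,lipz=z),tool(7.7,th))
b=snap('side','side3');B=cv2.imread('pics/side3.png');cv2.imwrite('pics/z3.png',cv2.resize(B[120:420,200:500],(600,600)))
```

```text
[0.46837063 0.38631117 0.24776294] [ 0.42110291 -0.11007517 -2.21366774] [31.1 32.9 85.2 -6.1 64.5 26.1]
-6 offset cm [0.65, -5.75, -0.6] rot [0.03, 0.14, 0.12]
0 offset cm [0.65, -4.84, 0.17] rot [6.03, 0.14, 0.11]
10 offset cm [0.65, -2.86, -0.09] rot [16.03, 0.15, 0.1]
18 offset cm [0.64, -0.98, -0.91] rot [24.03, 0.16, 0.09]
22 offset cm [0.64, 0.02, -1.37] rot [28.03, 0.16, 0.08]
26 offset cm [0.64, 1.06, -1.75] rot [32.03, 0.17, 0.07]
30 offset cm [0.63, 2.12, -2.06] rot [36.03, 0.17, 0.07]
35 offset cm [0.63, 3.47, -2.34] rot [41.03, 0.17, 0.06]
40 offset cm [0.63, 4.84, -2.51] rot [46.03, 0.18, 0.05]
45 offset cm [0.62, 6.23, -2.55] rot [51.03, 0.18, 0.05]
48 offset cm [0.62, 7.05, -2.52] rot [54.03, 0.18, 0.04]
```

View pics/z3.png

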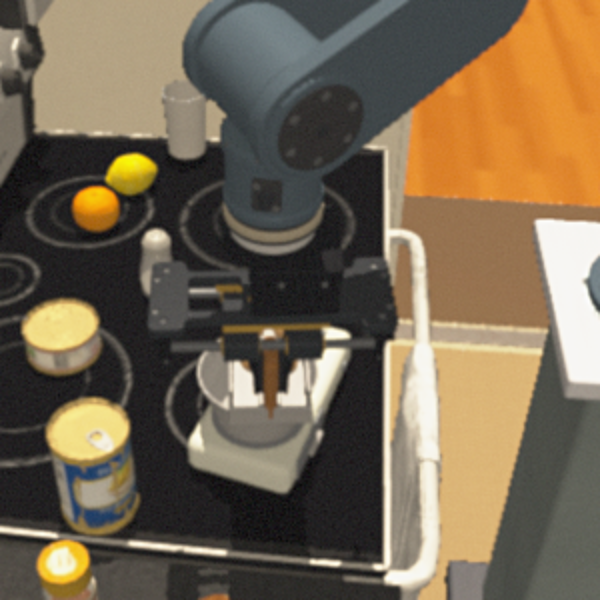

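The side view shows the tray at the hopper, in line with it, and the tin clear of the gripper. Now I'll lower and start tipping about the lip.

>>> {"api": "arm_command", "payload": {"targets": [{"offset": [0.3, -2.5, -0.3], "rot": [0, 0, 0], "gripper": 1}, {"offset": [0.6, -4.5, -0.4], "rot": [1, 0, 0], "gripper": 1}, {"offset": [0.65, -5, 0], "rot": [4, 0, 0], "gripper": 1}, {"offset": [0.65, -4.5, 0.1], "rot": [8, 0, 0], "gripper": 1}, {"offset": [0.65, -3.7, 0.1], "rot": [12, 0, 0], "gripper": 1}, {"offset": [0.65, -2.9, -0.1], "rot": [16, 0, 0], "gripper": 1}, {"offset": [0.65, -1.9, -0.5], "rot": [20, 0, 0], "gripper": 1}, {"offset": [0.65, -1, -0.9], "rot": [24, 0, 0], "gripper": 1}]}}

```text
time_s: 7.85
position: [0.4744, 0.3952, 0.2567]
tcp_rot: [[0.991, 0.127, -0.043], [0.134, -0.942, 0.307], [-0.002, -0.31, -0.951]]
force: [-0.2, 0.0, -1.9]
opening: 0.138
```

Run:
```python
from h import *
s=bot.read_state();print(s['position'],s['force'])
for th in (18,22,26,30,35,40,45,50): print(th,end=' ');rel(tcp_pour(th),tool(7.7,th))
```

```text
[0.474418   0.39518133 0.25667994] [-0.21976319  0.0124776  -1.93448054]
18 offset cm [-0.08, -0.24, 0.17] rot [-0.07, 0.09, -0.0]
22 offset cm [-0.08, 0.5, -0.65] rot [3.93, 0.09, -0.01]
26 offset cm [-0.08, 1.29, -1.43] rot [7.93, 0.09, -0.01]
30 offset cm [-0.08, 2.13, -2.14] rot [11.93, 0.09, -0.01]
35 offset cm [-0.08, 3.25, -2.96] rot [16.93, 0.09, -0.02]
40 offset cm [-0.08, 4.43, -3.67] rot [21.93, 0.09, -0.02]
45 offset cm [-0.08, 5.67, -4.27] rot [26.93, 0.09, -0.03]
50 offset cm [-0.08, 6.96, -4.77] rot [31.93, 0.09, -0.03]
```

>>> {"api": "arm_command", "payload": {"targets": [{"offset": [-0.1, 0.1, -0.2], "rot": [2, 0, 0], "gripper": 1}, {"offset": [-0.1, 0.5, -0.6], "rot": [4, 0, 0], "gripper": 1}, {"offset": [-0.1, 0.9, -1.0], "rot": [6, 0, 0], "gripper": 1}, {"offset": [-0.1, 1.3, -1.4], "rot": [8, 0, 0], "gripper": 1}, {"offset": [-0.1, 1.7, -1.8], "rot": [10, 0, 0], "gripper": 1}, {"offset": [-0.1, 2.1, -2.1], "rot": [12, 0, 0], "gripper": 1}, {"offset": [-0.1, 2.3, -2.3], "rot": [13, 0, 0], "gripper": 1}, {"offset": [-0.1, 2.5, -2.4], "rot": [14, 0, 0], "gripper": 1}]}}

```text
time_s: 8.65
position: [0.4781, 0.3646, 0.2721]
tcp_rot: [[0.991, 0.113, -0.072], [0.134, -0.84, 0.525], [-0.001, -0.53, -0.848]]
force: [-0.9, -0.5, -1.8]
opening: 0.135
```

>>> {"api": "arm_command", "payload": {"targets": [{"offset": [0, 0.2, -0.2], "rot": [1, 0, 0], "gripper": 1}, {"offset": [0, 0.5, -0.3], "rot": [2, 0, 0], "gripper": 1}, {"offset": [0, 0.9, -0.4], "rot": [4, 0, 0], "gripper": 1}, {"offset": [0, 1.4, -0.6], "rot": [6, 0, 0], "gripper": 1}, {"offset": [0, 1.9, -0.8], "rot": [8, 0, 0], "gripper": 1}, {"offset": [0, 2.5, -0.9], "rot": [10, 0, 0], "gripper": 1}, {"offset": [0, 3.1, -1.0], "rot": [12, 0, 0], "gripper": 1}, {"offset": [0, 3.5, -1.1], "rot": [13, 0, 0], "gripper": 1}]}}

```text
time_s: 9.45
position: [0.4833, 0.3293, 0.2626]
tcp_rot: [[0.991, 0.094, -0.095], [0.133, -0.7, 0.701], [-0.0, -0.708, -0.707]]
force: [-0.3, -0.1, -1.0]
opening: 0.135
```

>>> {"api": "arm_command", "payload": {"targets": [{"offset": [0, 0.2, 0], "rot": [1, 0, 0], "gripper": 1}, {"offset": [0, 0.5, 0], "rot": [2, 0, 0], "gripper": 1}, {"offset": [0, 0.5, 0], "rot": [2, 0, 0], "gripper": 1}, {"offset": [0, 0.5, 0], "rot": [2, 0, 0], "gripper": 1}]}}

```text
time_s: 9.85
position: [0.4836, 0.3265, 0.2595]
tcp_rot: [[0.991, 0.091, -0.098], [0.134, -0.676, 0.725], [-0.0, -0.731, -0.682]]
force: [0.4, -0.1, -1.9]
opening: 0.139
```

Run:
```python
from h import *
s=bot.read_state();print(s['position'],s['force'],np.array(s['tcp_rot']).round(3).tolist())
print(tcp_pour(46))
snap('scene','scene4');b=snap('side','side4');A=cv2.imread('pics/scene4.png');B=cv2.imread('pics/side4.png')
cv2.imwrite('pics/z4.png',np.hstack([cv2.resize(A[130:280,160:310],(400,400),interpolation=2),cv2.resize(B[230:380,260:410],(400,400),interpolation=2)]))
```

```text
[0.48361246 0.32648649 0.25951435] [ 0.43963683 -0.062688   -1.94222347] [[0.991, 0.091, -0.098], [0.134, -0.676, 0.725], [-0.0, -0.731, -0.682]]
[0.48302978 0.32576052 0.27991995]
```

View pics/z4.png

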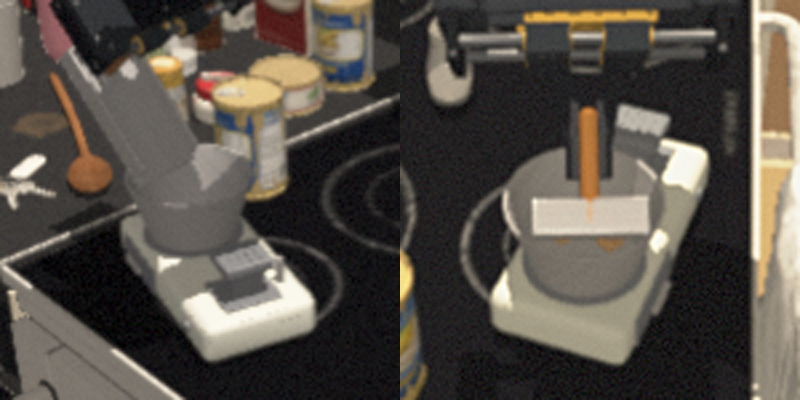

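The side view shows the lip inside the mouth and no nuts outside it. I'll lift, level and check that the tray is empty.

>>> {"api": "arm_command", "payload": {"targets": [{"offset": [0, -1.5, -1.4], "rot": [0, 0, 0], "gripper": 1}, {"offset": [0, -3.6, -3.4], "rot": [0, 0, 0], "gripper": 1}, {"offset": [0, -5.8, -5.5], "rot": [-4, 0, 0], "gripper": 1}, {"offset": [0, -7, -6.5], "rot": [-12, 0, 0], "gripper": 1}, {"offset": [0, -7, -6.5], "rot": [-20, 0, 0], "gripper": 1}, {"offset": [0, -7, -6.5], "rot": [-28, 0, 0], "gripper": 1}, {"offset": [0, -7, -6.5], "rot": [-36, 0, 0], "gripper": 1}, {"offset": [0, -7, -6.5], "rot": [-44, 0, 0], "gripper": 1}]}}

```text
time_s: 10.75
position: [0.4832, 0.3269, 0.3563]
tcp_rot: [[0.991, 0.134, -0.005], [0.134, -0.99, 0.048], [0.002, -0.048, -0.999]]
force: [0.2, -0.8, -1.2]
opening: 0.137
```

Run:
```python
from h import *
s=bot.read_state();print(s['position'],s['force'])
rel([.483,.326,.33],tool(7.7)); rel([.4998,-.0951,.30],tool(7.7),R0=tool(7.7)); 
snap('scene','scene5');b=snap('side','side5');A=cv2.imread('pics/scene5.png');B=cv2.imread('pics/side5.png')
cv2.imwrite('pics/z5.png',np.hstack([cv2.resize(A[130:280,160:310],(400,400),interpolation=2),cv2.resize(B[210:360,260:410],(400,400),interpolation=2)]))
```

```text
[0.48315477 0.32689353 0.35629812] [ 0.2069447  -0.75214966 -1.22824561]
offset cm [-0.03, 0.21, 2.62] rot [-2.74, -0.09, -0.01]
offset cm [-4.0, 42.04, 5.63] rot [0.0, 0.0, 0.0]
```

View pics/z5.png

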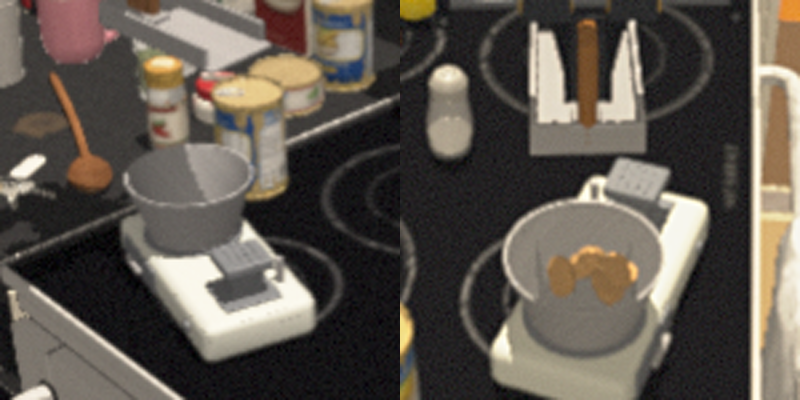

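The tray is empty, and the nuts lie inside the hopper in a clump at about (590,275) with none outside. I'll carry the tray back to its original, clear spot.

>>> {"api": "arm_command", "payload": {"targets": [{"offset": [-0.3, 3, 0.5], "rot": [-2.7, 0, 0], "gripper": 1}, {"offset": [-0.6, 7, 1], "rot": [-2.7, 0, 0], "gripper": 1}, {"offset": [-1.1, 11.5, 1.5], "rot": [-2.7, 0, 0], "gripper": 1}, {"offset": [-1.5, 16, 2], "rot": [-2.7, 0, 0], "gripper": 1}, {"offset": [-1.9, 20.5, 2.5], "rot": [-2.7, 0, 0], "gripper": 1}, {"offset": [-2.4, 25, 3], "rot": [-2.7, 0, 0], "gripper": 1}, {"offset": [-2.8, 29.5, 3.5], "rot": [-2.7, 0, 0], "gripper": 1}, {"offset": [-3.2, 33.5, 4], "rot": [-2.7, 0, 0], "gripper": 1}]}}

```text
time_s: 11.65
position: [0.4958, -0.0092, 0.2972]
tcp_rot: [[0.991, 0.132, -0.0], [0.132, -0.991, 0.009], [0.001, -0.009, -1.0]]
force: [-0.5, 0.2, -1.0]
opening: 0.136
```

Run:
```python
from h import *
rel([.4998,-.0951,.1055],tool(7.7))
```

```text
offset cm [-0.76, 8.74, 19.1] rot [-0.49, -0.06, -0.11]
```

>>> {"api": "arm_command", "payload": {"targets": [{"offset": [-0.3, 3, 2], "rot": [-0.5, 0, 0], "gripper": 1}, {"offset": [-0.5, 6, 5.5], "rot": [-0.5, 0, 0], "gripper": 1}, {"offset": [-0.7, 8, 9.5], "rot": [-0.5, 0, 0], "gripper": 1}, {"offset": [-0.7, 8.7, 13.5], "rot": [-0.5, 0, 0], "gripper": 1}, {"offset": [-0.7, 8.7, 16.5], "rot": [-0.5, 0, 0], "gripper": 1}, {"offset": [-0.7, 8.7, 17.8], "rot": [-0.5, 0, 0], "gripper": 1}, {"offset": [-0.7, 8.7, 18], "rot": [-0.5, 0, 0], "gripper": 1}, {"offset": [-0.7, 8.7, 18], "rot": [-0.5, 0, 0], "gripper": 1}]}}

```text
time_s: 12.45
position: [0.5009, -0.0937, 0.1171]
tcp_rot: [[0.991, 0.132, 0.0], [0.132, -0.991, -0.002], [0.0, 0.002, -1.0]]
force: [0.0, -1.2, -1.5]
opening: 0.137
```

Run:
```python
from h import *
rel([.4998,-.0951,.1055],tool(7.7)); print(bot.read_state()['force'],np.array(bot.read_state()['tcp_rot']).round(3).tolist())
```

```text
offset cm [-0.12, 0.13, 1.16] rot [0.12, -0.0, -0.09]
[ 0.04653222 -1.15332795 -1.45054998] [[0.991, 0.132, 0.0], [0.132, -0.991, -0.002], [0.0, 0.002, -1.0]]
```

>>> {"api": "arm_command", "payload": {"targets": [{"offset": [0, 0, 0.5], "rot": [0, 0, 0], "gripper": 1}, {"offset": [0, 0, 0.9], "rot": [0, 0, 0], "gripper": 1}, {"offset": [0, 0, 1.1], "rot": [0, 0, 0], "gripper": 1}, {"offset": [0, 0, 1.15], "rot": [0, 0, 0], "gripper": 1}, {"offset": [0, 0, 1.2], "rot": [0, 0, 0], "gripper": 1}, {"offset": [0, 0, 1.2], "rot": [0, 0, 0], "gripper": 1}]}}

```text
time_s: 13.05
position: [0.5011, -0.0933, 0.1052]
tcp_rot: [[0.991, 0.134, 0.001], [0.134, -0.991, -0.003], [0.0, 0.004, -1.0]]
force: [0.6, -0.1, -2.4]
opening: 0.133
```

>>> {"api": "arm_command", "payload": {"targets": [{"offset": [0, 0, 0], "rot": [0, 0, 0], "gripper": 0.5}, {"offset": [0, 0, 0], "rot": [0, 0, 0], "gripper": 0.5}, {"offset": [0, 0, 0], "rot": [0, 0, 0], "gripper": 0.5}, {"offset": [0, 0, 0], "rot": [0, 0, 0], "gripper": 0.5}, {"offset": [0, 0, 0], "rot": [0, 0, 0], "gripper": 0.5}, {"offset": [0, 0, 0], "rot": [0, 0, 0], "gripper": 0.5}]}}

```text
time_s: 13.65
position: [0.5011, -0.0934, 0.1052]
tcp_rot: [[0.991, 0.134, 0.001], [0.134, -0.991, -0.003], [0.0, 0.004, -1.0]]
force: [0.6, 1.2, 0.0]
opening: 0.49
```

>>> {"api": "arm_command", "payload": {"targets": [{"offset": [0, 0, -1], "rot": [0, 0, 0], "gripper": 0.5}, {"offset": [0, 0, -4], "rot": [0, 0, 0], "gripper": 0.5}, {"offset": [0, 0, -8], "rot": [0, 0, 0], "gripper": 0.5}, {"offset": [0, 0, -12], "rot": [0, 0, 0], "gripper": 0.7}, {"offset": [0, 0, -15], "rot": [0, 0, 0], "gripper": 1}, {"offset": [0, 0, -16], "rot": [0, 0, 0], "gripper": 1}]}}

```text
time_s: 14.25
position: [0.5023, -0.0933, 0.269]
tcp_rot: [[0.991, 0.134, 0.007], [0.134, -0.991, -0.006], [0.006, 0.007, -1.0]]
force: [0.5, -1.3, -0.6]
opening: 0.312
```

Run:
```python
from h import *
rel([.4554,.176,.2],tool(-15.7))
```

```text
offset cm [-1.07, -27.36, 6.7] rot [0.33, -0.44, 23.41]
```

>>> {"api": "arm_command", "payload": {"targets": [{"offset": [-0.1, -4, 0], "rot": [0, 0, 6], "gripper": 1}, {"offset": [-0.3, -8, 0], "rot": [0, 0, 12], "gripper": 1}, {"offset": [-0.5, -13, 0], "rot": [0, 0, 18], "gripper": 1}, {"offset": [-0.7, -18, 0], "rot": [0, 0, 23.4], "gripper": 1}, {"offset": [-0.9, -23, 1], "rot": [0, 0, 23.4], "gripper": 1}, {"offset": [-1.1, -26, 3], "rot": [0, 0, 23.4], "gripper": 1}, {"offset": [-1.1, -27.4, 4], "rot": [0, 0, 23.4], "gripper": 1}, {"offset": [-1.1, -27.4, 4.5], "rot": [0, 0, 23.4], "gripper": 1}]}}

```text
time_s: 15.05
position: [0.4521, 0.1781, 0.2178]
tcp_rot: [[0.964, -0.267, -0.003], [-0.267, -0.964, -0.004], [-0.001, 0.005, -1.0]]
force: [0.0, -0.9, -0.2]
opening: 0.009
```

Run:
```python
from h import *
s=bot.read_state();print(s['opening'],s['position'])
rel([.4554,.176,.165],tool(-15.7))
w=snap('wrist','wrist6');b=snap('side','side6');a=snap('scene','scene6')
W=cv2.imread('pics/wrist6.png');B=cv2.imread('pics/side6.png');A=cv2.imread('pics/scene6.png')
cv2.circle(W,tuple(proj(w,[[.488,.289,.107]])[0].round().astype(int)),2,(0,255,0),-1)
cv2.imwrite('pics/z6.png',np.hstack([cv2.resize(W,(400,300)),cv2.resize(B[190:340,250:450],(400,300),interpolation=2)]))
```

```text
0.008779997278043447 [0.45213279 0.17813997 0.21778908]
offset cm [0.38, 0.09, 5.28] rot [0.26, 0.08, 0.19]
```

View pics/z6.png

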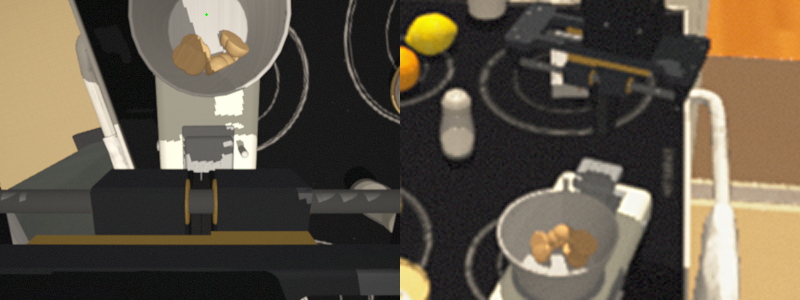

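The wrist view shows the nuts in the hopper. They lie at panel (190–240, 40–65), against the green axis mark at (207,14). The shut fingers hang over the key at about (205,155). Now I'll press: contact is expected at TCP z 0.155 and half travel at 0.1397.

>>> {"api": "arm_command", "payload": {"targets": [{"offset": [0.2, 0.1, 2.5], "rot": [0, 0, 0], "gripper": 1}, {"offset": [0.3, 0.1, 4.5], "rot": [0, 0, 0], "gripper": 1}, {"offset": [0.3, 0.1, 5.8], "rot": [0, 0, 0], "gripper": 1}, {"offset": [0.3, 0.1, 6.4], "rot": [0, 0, 0], "gripper": 1}, {"offset": [0.3, 0.1, 7], "rot": [0, 0, 0], "gripper": 1}, {"offset": [0.3, 0.1, 7.4], "rot": [0, 0, 0], "gripper": 1}, {"offset": [0.3, 0.1, 7.7], "rot": [0, 0, 0], "gripper": 1}, {"offset": [0.3, 0.1, 7.8], "rot": [0, 0, 0], "gripper": 1}]}}

```text
time_s: 16.0
position: [0.4567, 0.1747, 0.1417]
tcp_rot: [[0.963, -0.27, 0.002], [-0.27, -0.963, -0.004], [0.003, 0.003, -1.0]]
force: [0.8, -3.8, 5.2]
opening: 0.006
```

>>> {"api": "arm_command", "payload": {"targets": [{"offset": [0, 0, 0], "rot": [0, 0, 0], "gripper": 1}, {"offset": [0, 0, 0], "rot": [0, 0, 0], "gripper": 1}, {"offset": [0, 0, 0], "rot": [0, 0, 0], "gripper": 1}, {"offset": [0, 0, 0], "rot": [0, 0, 0], "gripper": 1}, {"offset": [0, 0, 0], "rot": [0, 0, 0], "gripper": 1}, {"offset": [0, 0, 0], "rot": [0, 0, 0], "gripper": 1}, {"offset": [0, 0, 0], "rot": [0, 0, 0], "gripper": 1}, {"offset": [0, 0, 0], "rot": [0, 0, 0], "gripper": 1}]}}

```text
time_s: 16.8
position: [0.4567, 0.175, 0.1418]
tcp_rot: [[0.963, -0.27, 0.003], [-0.27, -0.963, -0.004], [0.003, 0.003, -1.0]]
force: [-0.5, -4.3, 5.7]
opening: 0.002
```

Run:
```python
from h import *
s=bot.read_state();print(s['position'],s['force'])
snap('scene','scene7');snap('side','side7');A=cv2.imread('pics/scene7.png');B=cv2.imread('pics/side7.png')
cv2.imwrite('pics/z7.png',np.hstack([cv2.resize(A[180:264,200:284],(400,400),interpolation=2),cv2.resize(A[240:350,310:420],(400,400),interpolation=2)]))
```

```text
[0.45671675 0.17501467 0.14179288] [-0.47337122 -4.3453826   5.65085954]
```

View pics/z7.png

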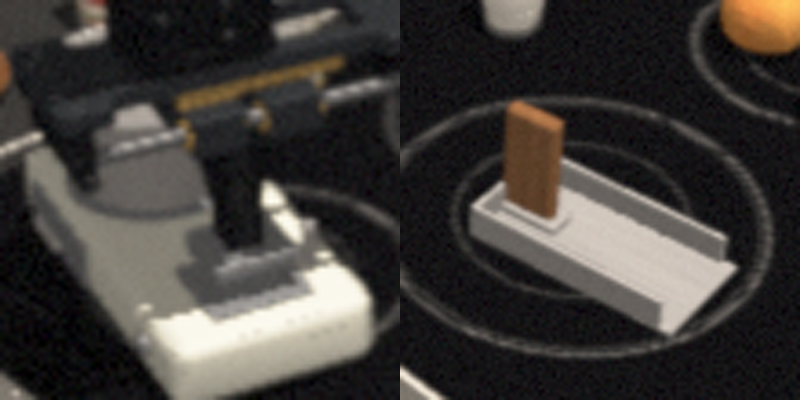

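The tray stands flat where it was, empty, and the key is pressed about 13 mm with Fz near 5.7 N. There is an unexplained side force of about -4 N in y, so I'll shift 3 mm away from the hopper and press 2 mm deeper.

>>> {"api": "arm_command", "payload": {"targets": [{"offset": [0, 0.15, -0.2], "rot": [0, 0, 0], "gripper": 1}, {"offset": [0, 0.3, -0.2], "rot": [0, 0, 0], "gripper": 1}, {"offset": [0, 0.3, 0.2], "rot": [0, 0, 0], "gripper": 1}, {"offset": [0, 0.3, 0.2], "rot": [0, 0, 0], "gripper": 1}, {"offset": [0, 0.3, 0.2], "rot": [0, 0, 0], "gripper": 1}, {"offset": [0, 0.3, 0.2], "rot": [0, 0, 0], "gripper": 1}]}}

```text
time_s: 17.5
position: [0.4562, 0.1729, 0.1397]
tcp_rot: [[0.963, -0.271, 0.003], [-0.271, -0.963, -0.002], [0.004, 0.001, -1.0]]
force: [0.8, 3.3, 4.9]
opening: 0.006
```

>>> {"api": "arm_command", "payload": {"targets": [{"offset": [0, 0, 0], "rot": [0, 0, 0], "gripper": 1}, {"offset": [0, 0, 0], "rot": [0, 0, 0], "gripper": 1}, {"offset": [0, 0, 0], "rot": [0, 0, 0], "gripper": 1}, {"offset": [0, 0, 0], "rot": [0, 0, 0], "gripper": 1}, {"offset": [0, 0, 0], "rot": [0, 0, 0], "gripper": 1}, {"offset": [0, 0, 0], "rot": [0, 0, 0], "gripper": 1}, {"offset": [0, 0, 0], "rot": [0, 0, 0], "gripper": 1}, {"offset": [0, 0, 0], "rot": [0, 0, 0], "gripper": 1}]}}

```text
time_s: 18.3
position: [0.4561, 0.1729, 0.1397]
tcp_rot: [[0.963, -0.271, 0.003], [-0.271, -0.963, -0.002], [0.004, 0.001, -1.0]]
force: [1.2, 2.5, 5.3]
opening: 0.006
```

The side force changed sign with the shift, so it was friction. The key is at 15 mm with 5.3 N, as specified. I'll hold a little longer and count the nuts in a zoom.

>>> {"api": "arm_command", "payload": {"targets": [{"offset": [0, 0, 0], "rot": [0, 0, 0], "gripper": 1}, {"offset": [0, 0, 0], "rot": [0, 0, 0], "gripper": 1}, {"offset": [0, 0, 0], "rot": [0, 0, 0], "gripper": 1}, {"offset": [0, 0, 0], "rot": [0, 0, 0], "gripper": 1}, {"offset": [0, 0, 0], "rot": [0, 0, 0], "gripper": 1}, {"offset": [0, 0, 0], "rot": [0, 0, 0], "gripper": 1}, {"offset": [0, 0, 0], "rot": [0, 0, 0], "gripper": 1}, {"offset": [0, 0, 0], "rot": [0, 0, 0], "gripper": 1}]}}

```text
time_s: 19.1
position: [0.4561, 0.1729, 0.1398]
tcp_rot: [[0.963, -0.271, 0.003], [-0.271, -0.963, -0.002], [0.004, 0.001, -1.0]]
force: [1.3, 4.0, 4.3]
opening: 0.007
```

Run:
```python
from h import *
w=snap('wrist','wrist8');b=snap('side','side8')
W=cv2.imread('pics/wrist6.png');B=cv2.imread('pics/side8.png')
cv2.imwrite('pics/z8.png',np.hstack([cv2.resize(W[0:200,190:390],(400,400),interpolation=2),cv2.resize(B[255:355,290:390],(400,400),interpolation=2)]))
```

```text
(no output)
```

View pics/z8.png

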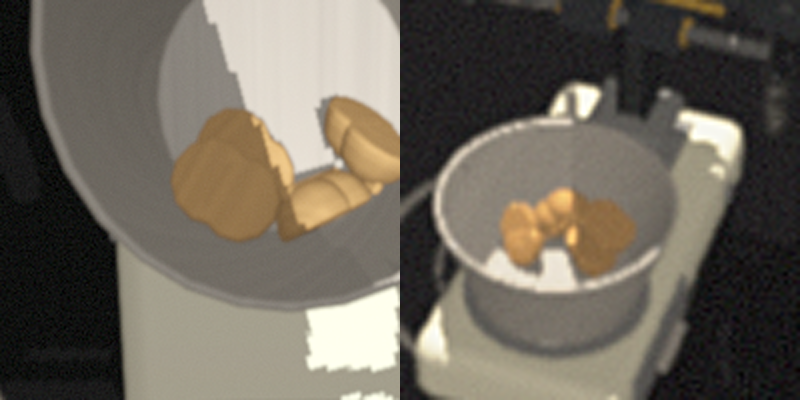

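The hopper zoom shows a double-sized clump at panel (230,175), which looks like two stacked halves, plus halves at (330,205) and (365,140). I'll check the position and size of the clump numerically before handing in.

Run:
```python
from h import *
w=load('wrist6')
for z in(.055,.065,.08):
    P=onz(w,[[190+233/2,175/2],[190+172/2,90],[190+330/2,205/2],[190+293/2,160/2],[190+230/2,54],[190+235/2,120]],z)[:,:2]
    print(z,(np.linalg.norm(P[:3]-H,axis=1)*1000).round(),'clump w,h mm',(np.linalg.norm(P[1]-P[3])*1000).round(),(np.linalg.norm(P[4]-P[5])*1000).round())
for n in('scene7','side8'):
    c=load(n);hsv=cv2.cvtColor(np.array(c['frame']),cv2.COLOR_RGB2HSV)
    m=cv2.inRange(hsv,(10,90,90),(22,220,255)); k,_,st,ce=cv2.connectedComponentsWithStats(m)
    print(n,[(ce[i].round().tolist(),int(st[i,4])) for i in range(1,k) if 15<st[i,4]<600])
```

```text
0.055 [26. 39. 35.] clump w,h mm 37.0 37.0
0.065 [27. 39. 35.] clump w,h mm 35.0 36.0
0.08 [28. 39. 36.] clump w,h mm 33.0 34.0
scene7 [([289.0, 129.0], 215), ([269.0, 127.0], 29), ([139.0, 137.0], 225), ([216.0, 139.0], 136), ([282.0, 144.0], 38), ([221.0, 157.0], 137), ([269.0, 158.0], 270), ([190.0, 186.0], 311), ([291.0, 161.0], 50), ([117.0, 170.0], 89), ([253.0, 197.0], 85), ([332.0, 203.0], 473), ([152.0, 201.0], 59), ([325.0, 221.0], 37), ([411.0, 242.0], 532), ([347.0, 283.0], 335), ([215.0, 467.0], 265)]
side8 [([397.0, 2.0], 101), ([527.0, 194.0], 174), ([249.0, 230.0], 94), ([335.0, 235.0], 18), ([401.0, 263.0], 306), ([350.0, 252.0], 114), ([229.0, 282.0], 270), ([232.0, 303.0], 97), ([397.0, 312.0], 280), ([332.0, 312.0], 461), ([243.0, 335.0], 375), ([260.0, 360.0], 77), ([238.0, 363.0], 21), ([252.0, 381.0], 170), ([90.0, 374.0], 17), ([81.0, 378.0], 33), ([3.0, 385.0], 22), ([112.0, 397.0], 89), ([233.0, 411.0], 433), ([94.0, 412.0], 40), ([56.0, 457.0], 591), ([149.0, 439.0], 102), ([168.0, 469.0], 224), ([42.0, 462.0], 19), ([164.0, 470.0], 80), ([350.0, 474.0], 110)]
```

```bash
python3 -c "
from h import *
s=bot.read_state();print(s['time_s'],s['position'],s['force']);print(ticket.hand_in())"
```

```text
19.2 [0.45613117 0.17286453 0.13974912] [1.36283016 4.01428632 5.7508733 ]
the job is handed in; nothing more can be done
None
```

I tipped the walnut halves into the hopper, set the empty tray back where it started and let go of it. The key was held at half travel when I handed the job in at 19.2 s; no verdict was reported.

- **Nuts:** I could not see four separate halves. Two show clearly. The rest is one clump of about 36 by 36 mm, too big for a single half, so I took it as two overlapping. The points I measured on them lie 26–39 mm from the hopper axis. I saw none on the tray or the mill.
- **Tray:** it looks level in the last picture of it, well clear of the mill.
- **Key:** the fingertips are at 70 mm (about 15 mm of travel), from the arm's position readout. The upward force was 4.3–5.8 N, and 5.5 N is expected at half way. I did not check the level against the gauge pin in a picture.
- **Side force:** a sideways force of about 4 N on the key changed sign when I shifted 2–3 mm, so I took it to be friction. About +4 N of it remains.
- **Salt shaker, tumbler and tin:** the arm stayed clear of them, and I did not measure their positions again at the end.

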